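# Put the hot-air nozzles away in their case

## Task

Put the three loose hot-air nozzles away: slide the clear cover of the nozzle case fully back, set each nozzle down upright in the foam well of its own shape (square, oblong, round; do not drop them in), then slide the cover fully shut. Leave the paste jar and the solder reel where they are.

Things in the scene. Friction and masses are not known exactly. Their poses are not given: they have to be found in the camera images.
- square_nozzle: Loose bare-steel hot-air nozzle, 46 high, 55 to 115 g, standing on its hood: a square hood 38 x 38, 14 high, with a round collar tube of diameter 24 above it (14 to 46 up). Two clamp lugs with a screw stick out to 18 from its axis on its +x side, 33 to 43 up, so fingers best close along its y. Origin: centre of the underside, z up.
- oblong_nozzle: Loose bare-steel hot-air nozzle, 46 high, 55 to 115 g, standing on its hood: an oblong hood 46 (its x) by 20 (its y), 14 high, with a round collar tube of diameter 24 above it (14 to 46 up). Two clamp lugs with a screw stick out to 18 from its axis on its +x side, 33 to 43 up, so fingers best close along its y. Origin: centre of the underside, z up.
- round_nozzle: Loose bare-steel hot-air nozzle, 46 high, 55 to 115 g, standing on its hood: a round hood of diameter 38, 14 high, with a round collar tube of diameter 24 above it (14 to 46 up). Two clamp lugs with a screw stick out to 18 from its axis on its +x side, 33 to 43 up, so fingers best close along its y. Origin: centre of the underside, z up.
- square_well: Fixed dark foam block 72 x 72 x 18 in the bay of the case, with a square well 52 x 52, 10 deep, yellow at the bottom; it takes the square nozzle with 7 to spare all round. Origin: centre of the block's underside, 4 above the bench; the well's floor is 8 above it. Its x axis points the way the cover opens. Which of the four block places it has changes.
- oblong_well: Fixed dark foam block 72 x 72 x 18 in the bay of the case, with an oblong well 60 (its x) by 34 (its y), 10 deep, yellow at the bottom; it takes the oblong nozzle lying the same way, with 7 to spare all round. Origin: centre of the block's underside, 4 above the bench; the well's floor is 8 above it. Its x axis points the way the cover opens. Which of the four block places it has changes.
- round_well: Fixed dark foam block 72 x 72 x 18 in the bay of the case, with a round well of diameter 52, 10 deep, yellow at the bottom; it takes the round nozzle with 7 to spare all round. Origin: centre of the block's underside, 4 above the bench; the well's floor is 8 above it. Its x axis points the way the cover opens. Which of the four block places it has changes.
- cover (a joint): Clear flat cover of the fixed black case (320 x 166, 72 high), m: 0 shut, 0.156 fully back at its stop, the bay then clear; starts 0 to 0.03, about 1.5 N friction, stays where left. Bay, the front half: 150 (x) by 156 inside, side walls 72 high, front wall 62. The cover slides back over the decked half. Cover underside 64 and top 68 above the bench; a seated nozzle's top 58.
- cover_grip (a point): Middle of the top of the black grip bar on the cover: bar 12 (x) by 70 (y), 22 high, this point 90 above the bench. Its x axis is the way the cover opens (away from the robot). Shut, it is 66 short of the bay's centre, round which the four foam blocks stand two by two, pitch 72: three wells, and one with a slim tapered jet nozzle, fixed, already put away, its top 59 above the bench.
- paste_jar: Loose round solder-paste jar, 48 diameter, 42 high, white cap, paper label, 100 g. Leave it. Origin: centre of its underside.
- solder_reel: Loose upright reel of solder, flanges 56 diameter, 50 high, grey and silver, 250 g. Leave it. Origin: centre of its underside.
There are look-alikes about, which are no part of the job. Leave any blue or purple look-alike of the oblong_nozzle alone.

How it is judged (in metres and radians):
On the way, in this order (a step that is already met when the one before it is completed fails the run):
1. the cover is slid back (value of joint cover above 0.14 m), for 0.2 s.
2. all three nozzles stand in their own wells, let go (horizontal distance between square_nozzle and square_well below 0.013 m and z of square_nozzle in the frame of square_well below 0.012 m and angle between each of square_nozzle, oblong_nozzle, round_nozzle's own z axis and vertical below 0.12 rad and horizontal distance between oblong_nozzle and oblong_well below 0.013 m and z of oblong_nozzle in the frame of oblong_well below 0.012 m and horizontal distance between round_nozzle and round_well below 0.013 m and z of round_nozzle in the frame of round_well below 0.012 m and contact force between the fingers and square_nozzle below 0.1 N and contact force between the fingers and oblong_nozzle below 0.1 N and contact force between the fingers and round_nozzle below 0.1 N), for 0.2 s.
At the end, for the whole second after the job is handed in: Each nozzle stands upright (within 7 degrees) and at rest on the floor of the well of its own shape (within 13 mm of its centre, underside less than 4 mm above the well's floor), and the cover is shut to within 6 mm (horizontal distance between square_nozzle and square_well below 0.013 m and z of square_nozzle in the frame of square_well below 0.012 m and angle between each of square_nozzle, oblong_nozzle, round_nozzle's own z axis and vertical below 0.12 rad and horizontal distance between oblong_nozzle and oblong_well below 0.013 m and z of oblong_nozzle in the frame of oblong_well below 0.012 m and horizontal distance between round_nozzle and round_well below 0.013 m and z of round_nozzle in the frame of round_well below 0.012 m and linear speed of each of square_nozzle, oblong_nozzle, round_nozzle below 0.02 m/s and value of joint cover below 0.006 m); the robot touches nothing.
It fails at once if the paste jar is moved more than 25 mm (distance of paste_jar from where it was at the start of the episode above 0.025 m).
It fails at once if the solder reel is moved more than 25 mm (distance of solder_reel from where it was at the start of the episode above 0.025 m).
It fails at once if the square nozzle is dropped (let go and falling faster than 0.7 m/s, about 25 mm of fall) (contact force between the fingers and square_nozzle below 0.01 N and linear speed of square_nozzle above 0.7 m/s).
It fails at once if the oblong nozzle is dropped (let go and falling faster than 0.7 m/s, about 25 mm of fall) (contact force between the fingers and oblong_nozzle below 0.01 N and linear speed of oblong_nozzle above 0.7 m/s).
It fails at once if the round nozzle is dropped (let go and falling faster than 0.7 m/s, about 25 mm of fall) (contact force between the fingers and round_nozzle below 0.01 N and linear speed of round_nozzle above 0.7 m/s).
It also fails if it takes over 115 s, if anything falls off the work surface, if the arm or the gripper's body presses on something with over 40 N, if the wrist force passes 120 N, or if a joint passes its speed limit or range.

## Robot

A 7-joint arm with a two-finger parallel gripper is mounted at the origin on the work surface. World frame = base frame: x ahead of the robot, y to its left, z up, the work surface at z = 0. Lengths are in mm, angles in rad, forces in N, time in s.
With the tool pointing down it reaches from about 400 to 875 mm from the base axis. Payload 6.5 kg.
Tool frame: the origin (TCP) lies on the centre line of the jaws, within the pads' length; the fingertips stand 11 mm ahead of it and the grasp point (between the pads) lies 8 mm behind it; z points along the fingers, y is the line along which they close (so a half turn about z gives the same grasp; the last joint's range is limited). The gripper opens to 85 mm and grips with 20 to 120 N. Pads are 22 mm wide; open, the fingers measure 114 mm over their backs; the gripper's body (76 mm by 85 mm) begins 54 mm behind the grasp point. The pads swing forward as they close: fully open they stand 13 mm farther back than shut.
Start: joints at [-1.215, 0.536, -0.004, 1.538, 0.003, 1.067, -0.071], TCP at [266.106, 593.024, 242.29] pointing down, gripper open.
Joint ranges: [-2.7, 2.7], [-0.37, 2.16], [-1.27, 1.26], [0.24, 2.4], [-1.31, 4.45], [0.19, 1.91], [-2.76, 2.76]. Speed limits (rad/s): [2.39, 2.39, 3.14, 3.14, 3.14, 3.14, 3.14].

## Interface

Orientations are given as [roll, pitch, yaw] about the fixed x, y, z axes, in that order (R = Rz(yaw) Ry(pitch) Rx(roll)).
In Python, from workcell import manip gives the robot as it stands.
- The arm moves only by the shell command python3 -m inch 'ROWS' [FORCE]. ROWS is JSON, a list of rows, each a list of 7 numbers: the shift along the tool's x, y, z in cm, then the turn, a rotation vector about the tool's x, y, z in units of 6 degrees (1.0 is 6 degrees), then the finger opening in cm, from 0 to 8.54. In form: [[dx, dy, dz, wx, wy, wz, hand], ...]. A call has 1 to 20 rows; each row shifts and turns the commanded pose from where the row before left it, along the tool's axes as they then stand; what a row does not reach is not made up. A row lasts 1/10 s, in which the tool goes at most 50 mm and 8.59 degrees, less where a joint would pass 70% of its speed; a pose out of reach is approached as far as the arm can. A call with a gripper value outside its range is refused whole. The fingers move at their own pace and stop on an object; FORCE is the grip in N (left out, the last holds). Time passes only in rows, so rows that do not move let the fingers close. It gives the time, the measured TCP pose, the force, the opening and the grip force at its end, in the units of the state.
- manip.state(): the state, without advancing time (a new reading comes with each control period).
- manip.read_camera(name): name is "side" or "top"; returns a dict with "img" (400x640x3 uint8, red, green, blue), "mtx" (3x3 intrinsics, pixels), "cam_to_world" (4x4, takes a point from camera to world coordinates). Camera axes: x right, y down, z forward; pixel columns grow to the right and rows downward; lengths in mm; the calibration is good to about 2 mm. A picture is of the moment at which its call begins. There is no depth.
- manip.job_done(): hands the job in; it is judged then, once.
Trained networks look in the newest picture that a camera, given by its name, has taken for a name from the list of things; names that differ only in an ending like _2 or _b are one class to them, and where a whole thing is asked for, a point or a joint stands for the part that bears it (a point fixed in the world has none). Each returns a list of dicts, best first, with "p" (0 to 1); they miss things now and then, are a little off and sometimes report something else, mostly with a low value. They report only what shows in the picture. A call takes as long as a camera call. They do not tell look-alikes from the thing itself.
- manip.spot_in(camera, query): "centre" ([column, row] in pixels, amid what is visible of it).
- manip.tip_of(camera, query): "centre" ([column, row] in pixels: a listed point, or the origin of a listed thing).
The state is a dict: "time_s": time; "joint_pos": joint angles; "qvel": joint speeds; "effort": joint torques, N m; "tool_pos": TCP position; "ee_rot": TCP orientation; "wrist_force": force on the tool from outside, world axes, zero at the start; "moment": the same for the moment, N m; "finger_gap": finger opening in mm; "finger_force": force on a finger pad.
Only numpy, scipy, OpenCV 4.12 (cv2) and the standard library are available. Lean on these libraries where they do the work, as an engineer would, in place of code of your own. Each camera call takes 0.05 s, during which the arm holds its last target. There are 200 camera calls.

## Working session

There is one attempt and no reset: what is moved stays moved. The work goes in short steps, Python scripts to look and compute and a shell command to move; the robot and the scene stay as the last step left them, time stands still between calls to the robot, and variables do not carry over. Pictures are saved under pics/ and viewed, at most 14 in all, crops included, and the job is handed in when it is done.

```bash
mkdir -p pics; cat > h.py <<'E'
from workcell import manip
import numpy as np, cv2
def snap(c,f):
    d=manip.read_camera(c); cv2.imwrite(f'pics/{f}.png',d['img'][:,:,::-1]); return d
def px2w(d,uv,z):
    T=np.array(d['cam_to_world']);r=T[:3,:3]@np.linalg.solve(np.array(d['mtx']),[uv[0],uv[1],1.]);o=T[:3,3]
    return o+r*(z-o[2])/r[2]
def w2px(d,p):
    T=np.array(d['cam_to_world']);q=np.array(d['mtx'])@(T[:3,:3].T@(np.array(p)-T[:3,3]));return q[:2]/q[2]
E
python3 - <<'E'
from h import *
np.set_printoptions(precision=1,suppress=True)
for c in('top','side'):
    d=snap(c,c+'0'); print(c,d['mtx'],d['cam_to_world'])
    for q,z in dict(square_nozzle=0,oblong_nozzle=0,round_nozzle=0,square_well=4,oblong_well=4,round_well=4,cover_grip=90,paste_jar=0,solder_reel=0).items():
        for r in manip.tip_of(c,q)[:4]:
            print(q,np.array(r['centre']),round(r['p'],2),px2w(d,r['centre'],z))
s=manip.state();print(s)
E
```

```text
top [[515.3   0.  312.5]
 [  0.  515.3 196.7]
 [  0.    0.    1. ]] [[   0.    -1.     0.1  399.6]
 [  -1.    -0.    -0.   110. ]
 [   0.    -0.1   -1.  1135.6]
 [   0.     0.     0.     1. ]]
square_nozzle [308.8 238.9] 0.52 [454.1  93.5   0. ]
oblong_nozzle [201.7 142.6] 0.82 [664.2 338.4   0. ]
oblong_nozzle [209.1 214.9] 0.73 [502.  314.3   0. ]
oblong_nozzle [155.  191.1] 0.7 [551.9 435.8   0. ]
oblong_nozzle [188.2 183.8] 0.55 [570.1 363.7   0. ]
round_nozzle [245.2 253.4] 0.7 [419.4 231.8   0. ]
cover_grip [474.3 229.9] 0.72 [ 475.7 -243.1   90. ]
paste_jar [257.9 190.5] 0.62 [558.8 208.9   0. ]
solder_reel [316.8 184.2] 0.93 [576.2  78.4   0. ]
side [[418.5   0.  316.1]
 [  0.  418.5 202.3]
 [  0.    0.    1. ]] [[   0.8   -0.4    0.5   14.5]
 [  -0.6   -0.5    0.6 -541.3]
 [  -0.    -0.8   -0.6  708.3]
 [   0.     0.     0.     1. ]]
oblong_nozzle [255.4 195.5] 0.74 [502.2 305.    0. ]
oblong_nozzle [265.2 179.8] 0.62 [569.  352.4   0. ]
oblong_nozzle [245.1 173.3] 0.61 [542.3 421.8   0. ]
oblong_nozzle [295.1 170.7] 0.45 [668.1 333.6   0. ]
round_nozzle [247.  223.2] 0.64 [417.2 216.8   0. ]
oblong_well [400.9 296.5] 0.36 [ 533.2 -207.3    4. ]
round_well [416.8 325.8] 0.48 [ 500.1 -277.     4. ]
cover_grip [399.9 295.9] 0.58 [ 469.5 -245.9   90. ]
paste_jar [294.2 204.6] 0.76 [560.4 199.6   0. ]
paste_jar [402.3 296.3] 0.7 [ 538.9 -207.     0. ]
solder_reel [325.2 223. ] 0.72 [573.7  84.6   0. ]
{'time_s': 1.0, 'joint_pos': array([-1.2,  0.5, -0. ,  1.5,  0. ,  1.1, -0.1]), 'qvel': array([ 0., -0.,  0., -0., -0.,  0.,  0.]), 'effort': array([  0. , -58.3,   1. , -25.9,   0. ,   0. ,  -0. ]), 'tool_pos': array([266.1, 593. , 242.3]), 'ee_rot': array([3.1, 0. , 2.7]), 'wrist_force': array([-0.5,  0. ,  0.2]), 'moment': array([-0.,  0.,  0.]), 'finger_force': 0.0, 'finger_gap': 85.45371683271722}
```

View images.

```bash
python3 - <<'E'
import cv2
a=cv2.imread('pics/top0.png');b=cv2.imread('pics/side0.png')
cv2.imwrite('pics/c1.png',cv2.resize(a[110:290,130:350],None,fx=3.3,fy=3.3,interpolation=cv2.INTER_CUBIC))
E
```

```text
(no output)
```

View pics/top0.png

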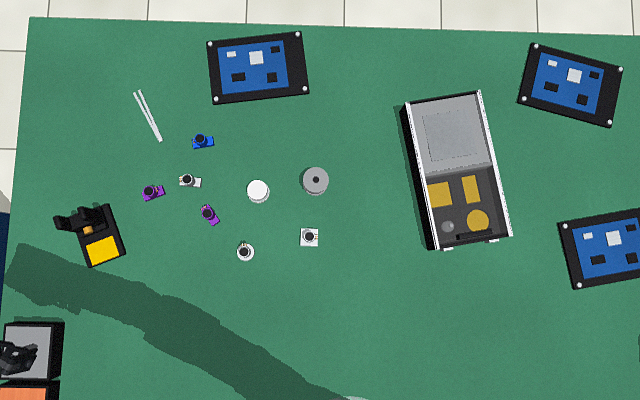

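View pics/c1.png

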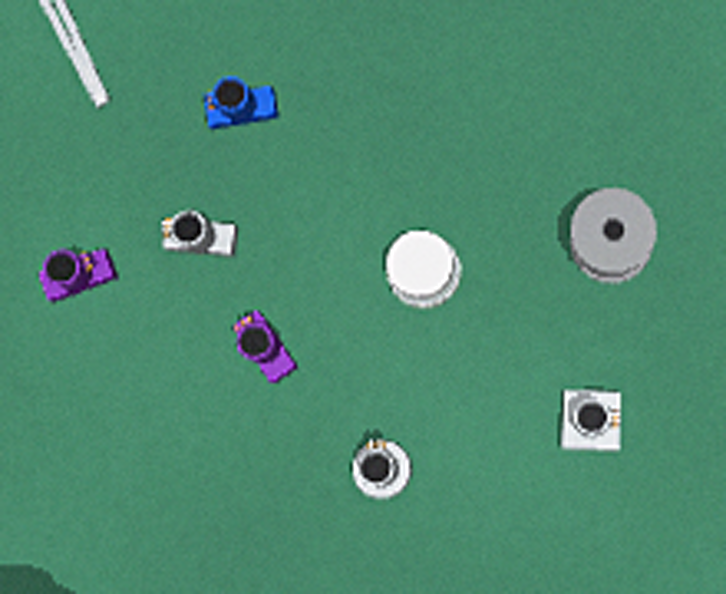

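View pics/side0.png

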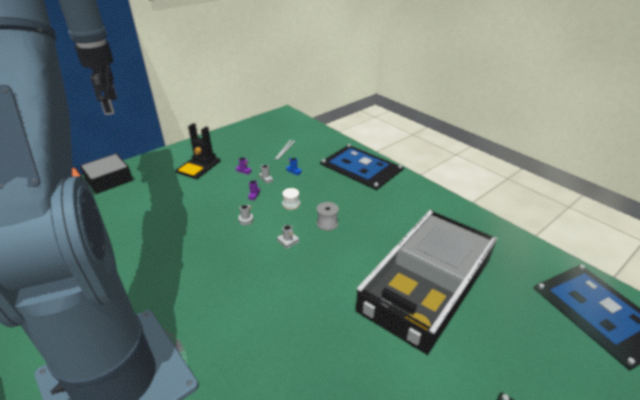

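Oblong candidates are blue (202,142), purple (152,192), purple (209,214) and bare steel (188,182). The description says bare steel and blue/purple are look-alikes, so it is (188,182); the enlarged crop confirms it. Square is at (309,238) and round at (245,252). The case at (460,170) shows its wells through the cover: square (440,194), oblong (470,189), round (477,220), with the jet at (447,226).

```bash
cat > m.py <<'E'
from h import *
np.set_printoptions(precision=1,suppress=True)
def blobs(m,amin): 
    n,l,s,c=cv2.connectedComponentsWithStats(m.astype(np.uint8));return [(c[i],s[i,4],(l==i)) for i in range(1,n) if s[i,4]>=amin]
def wells(d):
    h=cv2.cvtColor(d['img'],cv2.COLOR_RGB2HSV);m=(h[...,0]>15)&(h[...,0]<32)&(h[...,1]>120)&(h[...,2]>80);m[:,:400]=0;m[:,520:]=0
    for c,a,mk in blobs(m,40):
        ct=max(cv2.findContours(mk.astype(np.uint8),0,1)[0],key=cv2.contourArea)
        w=np.float32([px2w(d,p[0],12)[:2] for p in ct]);r=cv2.minAreaRect(w)
        print('well',c,a,'centre z12',px2w(d,c,12)[:2],'rect',np.array(r[0]),np.array(r[1]),r[2])
def nozz(d):
    im=d['img'].astype(int);
    for nm,(u,v) in dict(sq=(309,238),ob=(189,181),ro=(245,252)).items():
        x0,y0=u-16,v-16;p=im[y0:y0+32,x0:x0+32];
        dark=p.max(2)<60
        for c,a,_ in blobs(dark,15): print(nm,'hole',c+[x0,y0],a,px2w(d,c+[x0,y0],46)[:2])
        wh=(p.min(2)>0)&(p.max(2)-p.min(2)<25)&(p.max(2)>110)
        b=max(blobs(wh,20),key=lambda b:b[1]);ct=np.vstack(cv2.findContours(b[2].astype(np.uint8),0,1)[0])
        w=np.float32([px2w(d,q[0]+[x0,y0],14)[:2] for q in ct]);r=cv2.minAreaRect(w);print(nm,'hood',np.array(r[0]),np.array(r[1]),r[2])
        og=(p[...,0]-p[...,2]>40)&(p[...,0]>p[...,1]+10)
        if og.any():
            c=np.argwhere(og).mean(0)[::-1]+[x0,y0];print(nm,'lug',c,px2w(d,c,40)[:2])
E
python3 - <<'E'
from m import *
d=manip.read_camera('top');nozz(d);wells(d)
T=np.array(d['cam_to_world']);print(T[:3,3])
for uv in [(430,248),(511,236),(480,91),(404,104)]: print(px2w(d,uv,72)[:2])
a=d['img'][:,:,::-1]
cv2.imwrite('pics/c2.png',cv2.resize(np.hstack([a[165:200,170:210],a[222:257,290:330],a[237:272,225:265]]),None,fx=6.6,fy=6.6,interpolation=cv2.INTER_CUBIC))
cv2.imwrite('pics/c3.png',cv2.resize(a[80:260,395:520],None,fx=3.3,fy=3.3,interpolation=cv2.INTER_CUBIC))
E
```

```text
sq hole [308.8 236. ] 42 [458.   94.2]
sq hood [457.6  94.5] [39.  36.9] 1.1503262519836426
sq lug [316.  236.8] [457.   78.9]
ob hole [186.5 178.8] 47 [573.8 357.6]
ob hood [577.4 366.9] [24.5 28.3] 3.1169514656066895
ob lug [180.3 178.3] [575.6 372.2]
ro hole [243.5 251.6] 51 [422.4 230.5]
ro hood [423.3 230.9] [36.7 34.5] 2.065587043762207
ro lug [243.4 244.4] [437.5 231.9]
well [470.5 189. ] 379 centre z12 [ 572.1 -262.7] rect [ 572.3 -262.7] [59.7 31.6] 11.592111587524414
well [439.3 194.4] 499 centre z12 [ 558.3 -192.9] rect [ 558.4 -193. ] [51.5 47.8] 10.883036613464355
well [477.3 220.3] 385 centre z12 [ 502.6 -276.5] rect [ 502.3 -276.9] [46.4 47.2] 1.3491718769073486
[ 399.6  110.  1135.6]
[ 437.5 -156.2]
[ 466.  -325.8]
[ 776.9 -267.4]
[ 743.3 -102.8]
```

View pics/c2.png

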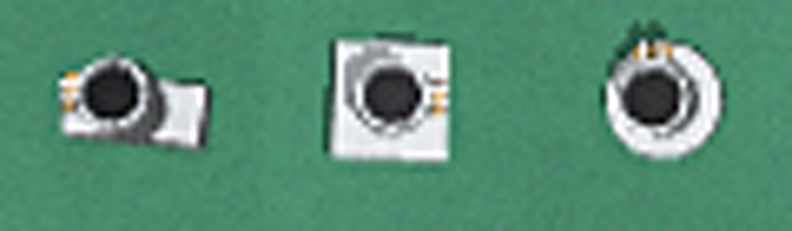

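View pics/c3.png

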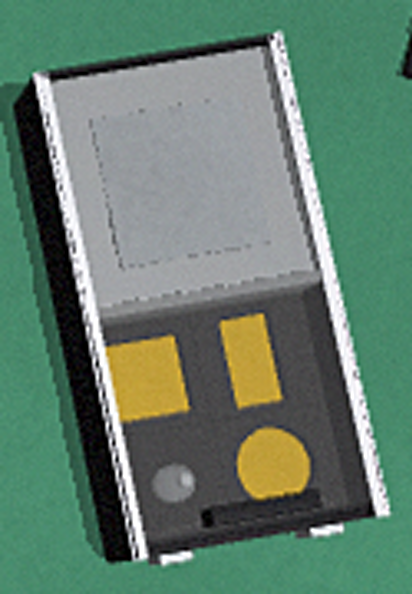

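Bare steel is confirmed: oblong (186,179) with lugs to the left, square (309,236) with lugs to the right, round (243,252) with lugs up. The case yaw is about 10.8° and the bay centre is about (530,-234.5). First I rotate to case yaw + 90° in place.

```bash
cat > g.py <<'E'
import sys
from workcell import manip
import numpy as np
from scipy.spatial.transform import Rotation as R
np.set_printoptions(precision=2,suppress=True)
def go(x,y,z,yaw):
    s=manip.state();A=R.from_euler('xyz',s['ee_rot']);p=np.array(s['tool_pos']);B=R.from_euler('xyz',[180,0,yaw],degrees=True)
    print('now',p,np.degrees(s['ee_rot']),'t',s['time_s'],'gap',s['finger_gap'],'F',s['wrist_force'])
    print('shift if before turn cm',A.inv().apply([x,y,z]-p)/10,'after turn',B.inv().apply([x,y,z]-p)/10,'turn/6deg',np.degrees((A.inv()*B).as_rotvec())/6)
if __name__=='__main__': go(*map(float,sys.argv[1:5]))
E
python3 -m inch '[[0,0,0,0,0,1.3,8.5],[0,0,0,0,0,1.3,8.5],[0,0,0,0,0,1.3,8.5],[0,0,0,0,0,1.3,8.5],[0,0,0,0,0,1.3,8.5],[0,0,0,0,0,1.3,8.5],[0,0,0,0,0,1.2,5],[0,0,0,0,0,0,5]]' 40; python3 g.py 480 180 200 100.8; python3 g.py 473 -245 130 100.8
```

```text
time_s: 1.85
tool_pos: [265.9, 593.1, 242.2]
ee_rot: [3.141, 0.0, 1.777]
wrist_force: [0.2, 0.4, -1.3]
finger_gap: 58.2
finger_force: 0.0
now [265.92 593.09 242.22] [179.99   0.02 101.79] t 1.85 gap 58.21903316458657 F [ 0.21  0.43 -1.29]
shift if before turn cm [-44.81  12.51   4.24] after turn [-44.59  13.29   4.22] turn/6deg [0.   0.   0.17]
now [265.92 593.09 242.22] [179.99   0.02 101.79] t 1.85 gap 58.21903316458657 F [ 0.21  0.43 -1.29]
shift if before turn cm [-86.27   3.14  11.25] after turn [-86.21   4.64  11.22] turn/6deg [0.   0.   0.17]
```

```bash
python3 -m inch '[[0,0,0,0,0,0.17,5],[-3,1,0.3,0,0,0,5],[-3,1,0.3,0,0,0,5],[-3,1,0.3,0,0,0,5],[-3,1,0.3,0,0,0,5],[-3,1,0.3,0,0,0,5],[-3,1,0.3,0,0,0,5],[-3,1,0.3,0,0,0,5],[-3,1,0.3,0,0,0,5],[-3,1,0.3,0,0,0,5],[-3,1,0.3,0,0,0,5],[-3,1,0.3,0,0,0,5],[-3,1,0.3,0,0,0,5],[-3,1,0.3,0,0,0,5],[-3,0,0,0,0,0,5],[-3,0,0,0,0,0,5],[-3,0,0,0,0,0,5],[-3,0,0,0,0,0,5],[0,0,0,0,0,0,5]]'; python3 g.py 473 -245 130 100.8
```

```text
time_s: 3.75
tool_pos: [490.4, 111.7, 203.7]
ee_rot: [3.141, 0.002, 1.755]
wrist_force: [-0.1, -0.1, 1.1]
finger_gap: 50.1
finger_force: 0.0
now [490.36 111.67 203.68] [179.97   0.11 100.55] t 3.75 gap 50.13157508473421 F [-0.1  -0.1   1.07]
shift if before turn cm [-34.73  -8.24   7.43] after turn [-34.71  -8.39   7.37] turn/6deg [ 0.01  0.02 -0.04]
```

```bash
python3 -m inch '[[-3,-0.7,0.6,0,0,0,5],[-3,-0.7,0.6,0,0,0,5],[-3,-0.7,0.6,0,0,0,5],[-3,-0.7,0.6,0,0,0,5],[-3,-0.7,0.6,0,0,0,5],[-3,-0.7,0.6,0,0,0,5],[-3,-0.7,0.6,0,0,0,5],[-3,-0.7,0.6,0,0,0,5],[-3,-0.7,0.6,0,0,0,5],[-3,-0.7,0.6,0,0,0,5],[-3,-0.7,0.6,0,0,0,5],[-1.7,-0.6,0.7,0,0,0,5],[0,0,0,0,0,0,5],[0,0,0,0,0,0,5]]'; python3 g.py 473 -245 85 100.8
python3 - <<'E'
from m import *
d=snap('side','s1')
for r in manip.tip_of('side','cover_grip'): print(r['p'],px2w(d,r['centre'],90))
cv2.imwrite('pics/s1c.png',cv2.resize(d['img'][200:370,330:500,::-1],None,fx=3.3,fy=3.3))
E
```

```text
time_s: 5.15
tool_pos: [473.3, -239.2, 130.2]
ee_rot: [-3.142, -0.001, 1.761]
wrist_force: [-0.2, 0.3, 0.3]
finger_gap: 50.1
finger_force: 0.0
now [ 473.29 -239.19  130.18] [-180.     -0.05  100.88] t 5.15 gap 50.11249424309769 F [-0.23  0.33  0.34]
shift if before turn cm [-0.57 -0.14  4.52] after turn [-0.57 -0.14  4.52] turn/6deg [-0.   -0.01  0.01]
0.85 [ 468.  -251.2   90. ]
```

View pics/s1c.png

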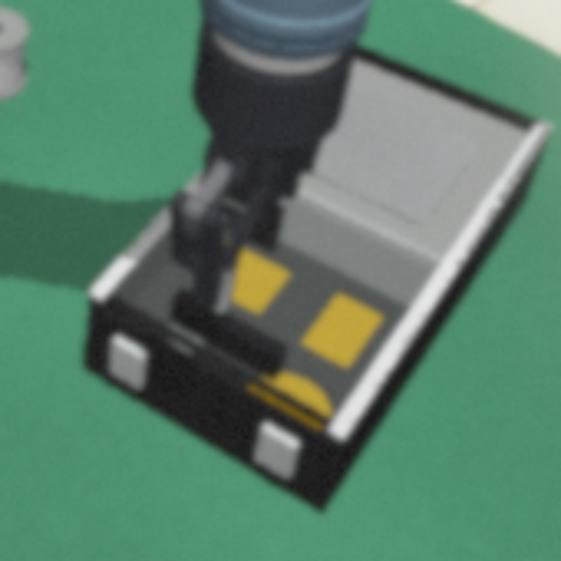

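The fingers straddle the bar at about (225,325) in the crop, so I descend and grip.

```bash
python3 -m inch '[[-0.6,-0.1,0.9,0,0,0,5],[0,0,0.9,0,0,0,5],[0,0,0.9,0,0,0,5],[0,0,0.9,0,0,0,5],[0,0,0.8,0,0,0,5],[0,0,0,0,0,0,5],[0,0,0,0,0,0,5]]'; python3 -m inch '[[0,0,0,0,0,0,2.5],[0,0,0,0,0,0,1],[0,0,0,0,0,0,0.8],[0,0,0,0,0,0,0.8],[0,0,0,0,0,0,0.8],[0,0,0,0,0,0,0.8]]' 30
```

```text
time_s: 5.95
tool_pos: [473.1, -246.0, 86.1]
ee_rot: [-3.141, -0.0, 1.76]
wrist_force: [0.9, 0.1, 0.1]
finger_gap: 49.6
finger_force: 0.0
time_s: 6.55
tool_pos: [473.4, -246.1, 86.7]
ee_rot: [3.141, 0.0, 1.76]
wrist_force: [-2.0, -0.2, 5.1]
finger_gap: 10.9
finger_force: 33.5
```

```bash
python3 -m inch '[[0,0.5,0,0,0,0,0.8],[0,1,0,0,0,0,0.8],[0,1,0,0,0,0,0.8],[0,1,0,0,0,0,0.8],[0,1,0,0,0,0,0.8],[0,1,0,0,0,0,0.8],[0,1,0,0,0,0,0.8],[0,1,0,0,0,0,0.8],[0,1,0,0,0,0,0.8],[0,1,0,0,0,0,0.8],[0,1,0,0,0,0,0.8],[0,1,0,0,0,0,0.8],[0,1,0,0,0,0,0.8],[0,1,0,0,0,0,0.8],[0,0.5,0,0,0,0,0.8],[0,0,0,0,0,0,0.8]]'; python3 -m inch '[[0,0.3,0,0,0,0,0.8],[0,0.3,0,0,0,0,0.8],[0,0,0,0,0,0,0.8]]'
```

```text
time_s: 8.15
tool_pos: [612.4, -218.3, 86.7]
ee_rot: [3.139, -0.001, 1.761]
wrist_force: [1.5, 2.0, 4.7]
finger_gap: 11.2
finger_force: 33.3
time_s: 8.45
tool_pos: [616.7, -217.4, 86.8]
ee_rot: [-3.141, -0.002, 1.761]
wrist_force: [-2.1, 4.1, 8.6]
finger_gap: 11.2
finger_force: 33.8
```

```bash
python3 -m inch '[[0,0.3,0,0,0,0,0.8],[0,0.3,0,0,0,0,0.8],[0,0,0,0,0,0,0.8]]'; python3 -m inch '[[0,0.3,0,0,0,0,0.8],[0,0,0,0,0,0,0.8]]'
```

```text
time_s: 8.75
tool_pos: [616.9, -217.5, 86.7]
ee_rot: [-3.131, -0.005, 1.758]
wrist_force: [-18.6, 4.9, 22.5]
finger_gap: 11.1
finger_force: 35.9
time_s: 8.95
tool_pos: [617.1, -217.5, 86.6]
ee_rot: [-3.126, -0.007, 1.757]
wrist_force: [-26.9, 5.7, 29.6]
finger_gap: 10.9
finger_force: 37.3
```

Stop reached, so shut would put the TCP at (464,-246.7). Now back off, release and raise.

```bash
python3 -m inch '[[0,-0.5,0,0,0,0,0.8],[0,-0.2,0,0,0,0,0.8],[0,0,0,0,0,0,3],[0,0,0,0,0,0,4],[0,0,0,0,0,0,4],[0,0,-1,0,0,0,4],[0,0,-2,0,0,0,4],[0,0,-3,0,0,0,4],[0,0,-3,0,0,0,4],[4,-1,-1,0,0,0,4],[4,-1,0,0,0,0,4],[4,-1,0,0,0,0,4],[4,-1,0,0,0,0,4],[4,-1,0,0,0,0,4],[4,-1,0,0,0,0,4],[0,0,0,0,0,0,4]]'
python3 - <<'E'
from m import *
from g import go
d=snap('top','t2');nozz(d);wells(d)
for q in ('square_well','oblong_well','round_well','cover_grip'):
    for r in manip.tip_of('top',q): print(q,round(r['p'],2),px2w(d,r['centre'],90 if q=='cover_grip' else 4))
go(458,94,120,-90);go(458,94,120,90)
E
```

```text
time_s: 10.55
tool_pos: [512.7, 12.2, 186.5]
ee_rot: [-3.141, -0.004, 1.767]
wrist_force: [0.5, 0.0, -0.7]
finger_gap: 40.2
finger_force: 0.0
sq hole [308.49 235.95] 41 [458.1   94.98]
sq hood [458.09  93.59] [37.57 38.34] 87.18992614746094
sq lug [316.17 236.67] [457.27  78.56]
ob hole [186.49 178.81] 47 [573.82 357.56]
ob hood [577.36 366.9 ] [24.5  28.35] 3.11666202545166
ob lug [180.29 178.29] [575.58 372.2 ]
ro hole [243.55 251.59] 49 [422.3  230.43]
ro hood [423.29 230.86] [36.67 34.47] 2.065587043762207
ro lug [243.43 244.43] [437.47 231.93]
well [470.38 188.92] 393 centre z12 [ 572.18 -262.42] rect [ 572.37 -262.35] [61.13 32.08] 11.42439079284668
well [440.03 194.74] 476 centre z12 [ 557.49 -194.52] rect [ 558.5  -192.88] [53.2  47.78] 11.16429328918457
well [477.3  220.83] 419 centre z12 [ 501.49 -276.45] rect [ 501.73 -276.36] [49.03 49.58] 45.09247970581055
square_well 0.64 [ 556.43 -185.86    4.  ]
oblong_well 0.8 [ 569.78 -262.35    4.  ]
round_well 0.84 [ 498.3  -279.56    4.  ]
cover_grip 0.63 [ 622.44 -217.87   90.  ]
now [515.33   4.68 186.7 ] [179.95   0.05 100.69] t 10.8 gap 40.023979011261574 F [ 0.46  0.03 -0.66]
shift if before turn cm [ 9.85 -3.98  6.66] after turn [-8.93  5.73  6.67] turn/6deg [ -0.01   0.01 -28.22]
now [515.33   4.68 186.7 ] [179.95   0.05 100.69] t 10.8 gap 40.023979011261574 F [ 0.46  0.03 -0.66]
shift if before turn cm [ 9.85 -3.98  6.66] after turn [ 8.93 -5.73  6.67] turn/6deg [0.01 0.01 1.78]
```

```bash
python3 -m inch '[[2.5,-1,1,0,0,1.1,5],[2.5,-1,1,0,0,1.1,5],[2.5,-1,1,0,0,0,5],[1.5,-1.5,1,0,0,0,5],[0,0,0,0,0,0,5],[0,0,0,0,0,0,5]]'; python3 g.py 458 94.3 30 87.5
```

```text
time_s: 11.4
tool_pos: [465.7, 93.0, 146.4]
ee_rot: [3.141, 0.001, 1.528]
wrist_force: [0.8, 0.2, -0.2]
finger_gap: 49.7
finger_force: 0.0
now [465.68  93.02 146.44] [179.97   0.04  87.54] t 11.4 gap 49.71325702501711 F [ 0.79  0.16 -0.19]
shift if before turn cm [ 0.1  -0.78 11.64] after turn [ 0.09 -0.77 11.64] turn/6deg [0.   0.01 0.01]
```

```bash
python3 -m inch '[[0.1,-0.8,2,0,0,0,5],[0,0,2,0,0,0,5],[0,0,2,0,0,0,5],[0,0,2,0,0,0,5],[0,0,1.5,0,0,0,5],[0,0,1.2,0,0,0,5],[0,0,0.9,0,0,0,5],[0,0,0,0,0,0,5],[0,0,0,0,0,0,4],[0,0,0,0,0,0,3],[0,0,0,0,0,0,2],[0,0,0,0,0,0,2],[0,0,0,0,0,0,2],[0,0,0,0,0,0,2]]' 40; python3 g.py 558.5 -192 170 101
```

```text
time_s: 12.8
tool_pos: [457.6, 95.6, 31.1]
ee_rot: [3.14, -0.001, 1.529]
wrist_force: [-0.8, 0.8, 6.4]
finger_gap: 22.6
finger_force: 39.0
now [457.62  95.6   31.06] [179.93  -0.03  87.62] t 12.8 gap 22.551188339251123 F [-0.84  0.78  6.4 ]
shift if before turn cm [-28.31  11.29 -13.89] after turn [-30.16   4.42 -13.89] turn/6deg [ 0.01 -0.   -2.23]
```

```bash
python3 -m inch '[[0,0,-0.5,0,0,0,2],[0,0,-1,0,0,0,2],[0,0,-2,0,0,0,2],[0,0,-2,0,0,0,2],[0,0,-2.5,0,0,0,2],[0,0,-2,0,0,-0.7,2],[0,0,0,0,0,-0.8,2],[0,0,0,0,0,-0.7,2],[-1.5,0.4,0,0,0,0,2],[-3,0.4,0,0,0,0,2],[-3,0.4,0,0,0,0,2],[-3,0.4,0,0,0,0,2],[-3,0.4,0,0,0,0,2],[-3,0.4,0,0,0,0,2],[-3,0.4,0,0,0,0,2],[-3,0.4,0,0,0,0,2],[-3,0.4,0,0,0,0,2],[-2.5,0.4,0,0,0,0,2],[-1,0.4,0,0,0,0,2],[0,0,0,0,0,0,2]]'; python3 g.py 558.3 -192.2 100 101.2
```

```text
time_s: 14.8
tool_pos: [555.0, -182.2, 130.8]
ee_rot: [3.141, 0.001, 1.758]
wrist_force: [-1.2, -0.2, -2.1]
finger_gap: 22.7
finger_force: 39.3
now [ 555.01 -182.19  130.78] [179.97   0.05 100.71] t 14.8 gap 22.65123825061185 F [-1.19 -0.19 -2.1 ]
shift if before turn cm [-1.04  0.14  3.08] after turn [-1.05  0.13  3.08] turn/6deg [ 0.01  0.01 -0.08]
```

```bash
python3 -m inch '[[-1,0.15,0,0,0,-0.05,2],[0,0,1,0,0,0,2],[0,0,1.5,0,0,0,2],[0,0,1.5,0,0,0,2],[0,0,1.5,0,0,0,2],[0,0,1,0,0,0,2],[0,0,0,0,0,0,2]]'; python3 -m inch '[[0,0,0.5,0,0,0,2],[0,0,0.5,0,0,0,2],[0,0,0.4,0,0,0,2],[0,0,0.3,0,0,0,2],[0,0,0.2,0,0,0,2],[0,0,0.2,0,0,0,2],[0,0,0,0,0,0,2]]'; python3 g.py 558.3 -192.2 43 101.2
```

```text
time_s: 15.5
tool_pos: [556.6, -190.1, 63.2]
ee_rot: [-3.138, -0.002, 1.765]
wrist_force: [-0.6, -0.2, -0.9]
finger_gap: 22.5
finger_force: 39.3
time_s: 16.2
tool_pos: [556.9, -191.1, 44.0]
ee_rot: [-3.14, -0.0, 1.764]
wrist_force: [-4.1, -1.6, -2.0]
finger_gap: 22.5
finger_force: 40.9
now [ 556.88 -191.08   43.97] [-179.9    -0.02  101.07] t 16.2 gap 22.45212500243698 F [-4.09 -1.62 -1.96]
shift if before turn cm [-0.14  0.12  0.1 ] after turn [-0.14  0.12  0.1 ] turn/6deg [-0.02 -0.   -0.02]
```

```bash
python3 -m inch '[[0,0,0.1,0,0,0,2],[0,0,0.1,0,0,0,2],[0,0,0,0,0,0,2]]'; python3 g.py 558.3 -192.2 43 101.2
```

```text
time_s: 16.5
tool_pos: [556.8, -191.2, 43.1]
ee_rot: [-3.14, -0.001, 1.764]
wrist_force: [-9.2, 0.8, 11.2]
finger_gap: 22.9
finger_force: 42.6
now [ 556.82 -191.2    43.1 ] [-179.9    -0.04  101.06] t 16.5 gap 22.874463910302282 F [-9.17  0.85 11.15]
shift if before turn cm [-0.13  0.13  0.01] after turn [-0.13  0.13  0.01] turn/6deg [-0.02 -0.01 -0.02]
```

```bash
python3 -m inch '[[0,0,0,0,0,0,3],[0,0,0,0,0,0,4],[0,0,0,0,0,0,4],[0,0,-1,0,0,0,4],[0,0,-2,0,0,0,4],[0,0,-2.5,0,0,0,4],[0,0,-2.5,0,0,0,4],[0,0,-2,0,0,0,4],[3,-1,0,0,0,0,4],[4,-1.5,0,0,0,0,4],[4,-1.5,0,0,0,0,4],[4,-1.5,0,0,0,0,4],[4,-1.5,0,0,0,0,4],[4,-1.5,0,0,0,0,4],[4,-1.5,0,0,0,0,4],[4,-1.5,0,0,0,0,4],[4,-1,0,0,0,0,4],[3,-1,0,0,0,0,4],[0,0,0,0,0,0,4]]'
python3 - <<'E'
from m import *
from g import go
d=snap('top','t3');cv2.imwrite('pics/t3c.png',cv2.resize(d['img'][140:260,395:520,::-1],None,fx=4,fy=4,interpolation=cv2.INTER_CUBIC));wells(d)
go(422.4,230.6,30,185)
E
```

```text
time_s: 18.4
tool_pos: [351.2, 160.4, 142.7]
ee_rot: [3.14, -0.002, 1.772]
wrist_force: [0.2, 0.8, 0.4]
finger_gap: 39.9
finger_force: 0.0
well [470.38 188.92] 393 centre z12 [ 572.18 -262.42] rect [ 572.37 -262.35] [61.13 32.08] 11.42439079284668
well [436.98 195.2 ] 181 centre z12 [ 556.31 -187.73] rect [ 558.5  -192.88] [53.2  47.78] 11.16429328918457
well [477.3  220.83] 419 centre z12 [ 501.49 -276.45] rect [ 501.73 -276.36] [49.03 49.58] 45.09247970581055
now [352.19 158.34 142.69] [179.9   -0.07 101.39] t 18.45 gap 39.92373338472318 F [0.71 0.59 0.51]
shift if before turn cm [ 5.68  8.29 11.29] after turn [-7.62  6.59 11.27] turn/6deg [  0.02   0.   -13.93]
```

View pics/t3c.png

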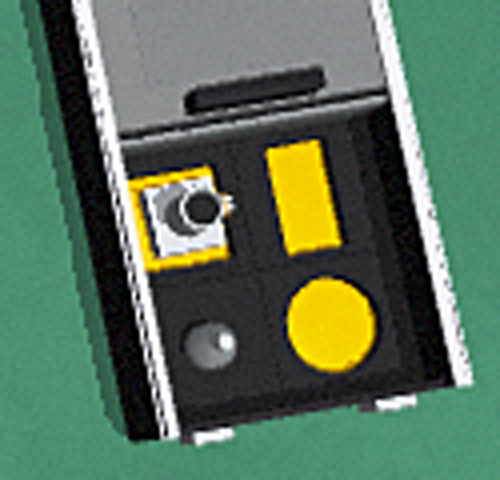

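The square nozzle is seated at crop (187,212) with yellow margin all round. Next is the round one.

```bash
python3 -m inch '[[2,3,0,0,0,0,5],[2,3,0,0,0,0,5],[1.7,2.3,0,0,0,0,5],[0,0,0.4,0,0,-1.3,5],[0,0,0.4,0,0,-1.3,5],[0,0,0.4,0,0,-1.3,5],[0,0,0.4,0,0,-1.3,5],[0,0,0.4,0,0,-1.3,5],[0,0,0.4,0,0,-1.3,5],[0,0,0.4,0,0,-1.3,5],[0,0,0.4,0,0,-1.3,5],[0,0,0,0,0,-1.3,5],[0,0,0,0,0,-1.3,5],[0,0,0,0,0,-0.9,5],[0,0,0,0,0,0,5]]'; python3 g.py 422.4 230.6 30 185
```

```text
time_s: 19.95
tool_pos: [424.1, 226.9, 110.4]
ee_rot: [3.141, 0.001, -3.064]
wrist_force: [0.2, -0.8, 0.1]
finger_gap: 49.6
finger_force: 0.0
now [424.07 226.94 110.43] [ 179.98    0.06 -175.58] t 19.95 gap 49.64707501927812 F [ 0.23 -0.83  0.1 ]
shift if before turn cm [0.15 0.37 8.04] after turn [0.13 0.38 8.04] turn/6deg [ 0.    0.01 -0.1 ]
```

```bash
python3 -m inch '[[0.1,0.4,1,0,0,0,5],[0,0,2,0,0,0,5],[0,0,2,0,0,0,5],[0,0,1.2,0,0,0,5],[0,0,1,0,0,0,5],[0,0,0.8,0,0,0,5],[0,0,0,0,0,0,5],[0,0,0,0,0,0,4],[0,0,0,0,0,0,3],[0,0,0,0,0,0,2],[0,0,0,0,0,0,2],[0,0,0,0,0,0,2],[0,0,0,0,0,0,2]]' 40; python3 g.py 501.3 -276.5 130 101.2
```

```text
time_s: 21.25
tool_pos: [421.9, 232.2, 31.0]
ee_rot: [3.141, 0.001, -3.063]
wrist_force: [-0.4, -0.2, 5.6]
finger_gap: 22.9
finger_force: 39.1
now [421.89 232.19  30.99] [ 179.97    0.06 -175.49] t 21.25 gap 22.852985275892912 F [-0.38 -0.2   5.62]
shift if before turn cm [ -3.93 -51.33  -9.92] after turn [-51.44  -2.09  -9.9 ] turn/6deg [ 0.01  0.01 13.88]
```

```bash
python3 -m inch '[[0,0,-0.5,0,0,0,2],[0,0,-1,0,0,0,2],[0,0,-1,0,0,1,2],[0,0,-1,0,0,1.2,2],[0,0,-1.2,0,0,1.3,2],[0,0,-1.2,0,0,1.3,2],[0,0,-1.2,0,0,1.3,2],[0,0,-1.2,0,0,1.3,2],[0,0,-0.8,0,0,1.3,2],[0,0,-0.8,0,0,1.3,2],[0,0,0,0,0,1.3,2],[0,0,0,0,0,1.3,2],[0,0,0,0,0,1.3,2],[0,0,0,0,0,1.3,2],[-1.5,0,0,0,0,0,2],[-3,-0.1,0,0,0,0,2],[-3,-0.1,0,0,0,0,2],[-3,-0.1,0,0,0,0,2],[-3,-0.1,0,0,0,0,2]]'; python3 g.py 501.3 -276.5 130 101.2
```

```text
time_s: 23.15
tool_pos: [424.8, 94.8, 129.7]
ee_rot: [3.142, -0.0, 1.632]
wrist_force: [-0.0, 0.2, -1.1]
finger_gap: 22.6
finger_force: 39.2
now [424.79  94.77 129.68] [180.    -0.01  93.52] t 23.15 gap 22.6447351079532 F [-0.04  0.15 -1.07]
shift if before turn cm [-37.53   5.35  -0.04] after turn [-37.91   0.29  -0.03] turn/6deg [ 0.   -0.   -1.28]
```

```bash
python3 -m inch '[[-3,-0.1,0,0,0,0,2],[-3,-0.1,0,0,0,0,2],[-3,-0.1,0,0,0,0,2],[-3,-0.1,0,0,0,0,2],[-3,-0.1,0,0,0,0,2],[-3,-0.1,0,0,0,0,2],[-3,-0.1,0,0,0,0,2],[-3,-0.1,0,0,0,0,2],[-3,-0.1,0,0,0,0,2],[-3,-0.1,0,0,0,0,2],[-2,-0.1,0,0,0,0,2],[-1,0,0,0,0,0,2],[0,0,0,0,0,0,2],[0,0,0,0,0,0,2]]'; python3 g.py 501.3 -276.5 65 101.2
```

```text
time_s: 24.55
tool_pos: [433.0, -232.2, 129.3]
ee_rot: [-3.141, -0.001, 1.63]
wrist_force: [0.1, 0.7, -1.2]
finger_gap: 22.7
finger_force: 39.2
now [ 433.01 -232.18  129.26] [-179.98   -0.06   93.41] t 24.55 gap 22.733441504545926 F [ 0.11  0.72 -1.19]
shift if before turn cm [-4.84  6.56  6.42] after turn [-5.67  5.84  6.43] turn/6deg [-0.   -0.01 -1.3 ]
```

```bash
python3 -m inch '[[0,0,0,0,0,-1.3,2],[-1.9,1.9,0,0,0,0,2],[-1.9,1.9,0,0,0,0,2],[-1.9,2,0,0,0,0,2],[0,0,0,0,0,0,2],[0,0,0,0,0,0,2]]'; python3 g.py 501.3 -276.5 65 101.2
```

```text
time_s: 25.15
tool_pos: [501.2, -276.3, 128.9]
ee_rot: [-3.141, -0.001, 1.767]
wrist_force: [-0.3, 0.5, -1.0]
finger_gap: 22.7
finger_force: 39.4
now [ 501.17 -276.27  128.89] [-179.95   -0.07  101.25] t 25.15 gap 22.710732319133 F [-0.28  0.5  -1.03]
shift if before turn cm [-0.03  0.01  6.39] after turn [-0.02  0.01  6.39] turn/6deg [-0.01 -0.01  0.01]
```

```bash
python3 -m inch '[[0,0,1,0,0,0,2],[0,0,1.5,0,0,0,2],[0,0,1.5,0,0,0,2],[0,0,1.5,0,0,0,2],[0,0,1,0,0,0,2],[0,0,0.5,0,0,0,2],[0,0,0.4,0,0,0,2],[0,0,0.4,0,0,0,2],[0,0,0.3,0,0,0,2],[0,0,0.2,0,0,0,2],[0,0,0.1,0,0,0,2],[0,0,0.1,0,0,0,2],[0,0,0,0,0,0,2]]'; python3 g.py 501.3 -276.5 43 101.2
```

```text
time_s: 26.45
tool_pos: [501.3, -277.8, 44.4]
ee_rot: [3.141, 0.0, 1.765]
wrist_force: [0.1, 0.2, -0.6]
finger_gap: 22.5
finger_force: 39.4
now [ 501.3  -277.81   44.35] [179.99   0.   101.12] t 26.45 gap 22.504348780271002 F [ 0.12  0.15 -0.56]
shift if before turn cm [0.13 0.02 0.14] after turn [0.13 0.03 0.14] turn/6deg [ 0.    0.   -0.01]
```

Next: lower the last 1.5 mm, release, then rise and head for the oblong nozzle.

```bash
python3 -m inch '[[0,0,0.1,0,0,0,2],[0,0,0.1,0,0,0,2],[0,0,0,0,0,0,2]]'; python3 -m inch '[[0,0,0,0,0,0,3],[0,0,0,0,0,0,4],[0,0,0,0,0,0,4],[0,0,-1,0,0,0,4],[0,0,-2,0,0,0,4],[0,0,-2.5,0,0,0,4],[0,0,-2.5,0,0,0,4],[0,0,-2.5,0,0,0,4],[3,0,0,0,0,0,4],[3,0,0,0,0,0,4],[3,0,0,0,0,0,4],[3,0,0,0,0,0,4],[3,0,0,0,0,0,4],[3,0.5,0,0,0,0,4],[3,0.5,0,0,0,0,4],[3,1,0,0,0,0,4],[3,1,0,0,0,0,4],[3,1,0,0,0,0,4],[3,1,0,0,0,0,4],[3,1,0,0,0,0,4]]'
python3 - <<'E'
from m import *
from g import go
d=snap('top','t4');a=d['img'][:,:,::-1]
cv2.imwrite('pics/t4c.png',np.hstack([cv2.resize(a[140:260,395:515],(480,480),interpolation=cv2.INTER_CUBIC),cv2.resize(a[166:196,173:203],(300,480)[::1],interpolation=cv2.INTER_CUBIC)]))
go(573.8,357.8,120,84)
E
```

```text
time_s: 26.75
tool_pos: [501.4, -278.0, 43.0]
ee_rot: [3.141, -0.0, 1.765]
wrist_force: [-2.5, 1.2, 6.9]
finger_gap: 22.6
finger_force: 40.3
time_s: 28.75
tool_pos: [491.0, 88.3, 148.1]
ee_rot: [3.141, -0.0, 1.765]
wrist_force: [0.3, -0.4, 0.9]
finger_gap: 40.2
finger_force: 0.0
now [491.57  94.77 147.97] [179.87  -0.19 101.49] t 28.8 gap 39.867846147739336 F [ 1.44  6.14 -0.19]
shift if before turn cm [24.13 13.29  2.91] after turn [27.02  5.43  2.8 ] turn/6deg [ 0.02 -0.04  2.91]
```

View pics/t4c.png

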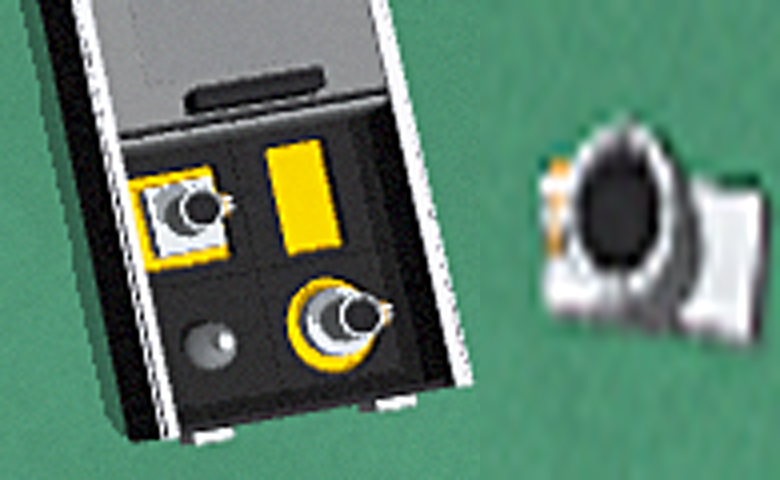

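The round nozzle is seated at crop (335,325). The oblong target is still the bare-steel one, lugs left, yaw about 85°.

```bash
python3 -m inch '[[2,1,0.2,0,0,0,5],[2.5,1.5,0.2,0,0,0,5],[2.5,1.5,0.2,0,0,0,5],[2.5,1.5,0.2,0,0,0,5],[2.5,1.5,0.2,0,0,0,5],[2.5,1.5,0.2,0,0,0,5],[2.5,1.5,0.2,0,0,0,5],[2.5,1.5,0.2,0,0,0,5],[2.5,1.5,0.2,0,0,0,5],[2,0.3,0.2,0,0,0,5],[0,0,0,0,0,1.4,5],[0,0,0,0,0,1.3,5],[0,0,0,0,0,0,5],[0,0,0,0,0,0,5]]'; python3 g.py 573.8 357.8 30 85
```

```text
time_s: 30.2
tool_pos: [574.7, 347.8, 127.5]
ee_rot: [3.142, 0.001, 1.485]
wrist_force: [0.3, -0.2, 0.6]
finger_gap: 49.8
finger_force: 0.0
now [574.69 347.8  127.49] [180.     0.03  85.11] t 30.2 gap 49.76847366290062 F [ 0.26 -0.2   0.57]
shift if before turn cm [ 0.99 -0.17  9.75] after turn [ 0.99 -0.18  9.75] turn/6deg [0.   0.   0.02]
```

```bash
python3 -m inch '[[1,-0.2,0,0,0,0,4.5],[0,0,1.5,0,0,0,4.5],[0,0,2,0,0,0,4.5],[0,0,2,0,0,0,4.5],[0,0,1.5,0,0,0,4.5],[0,0,1.2,0,0,0,4.5],[0,0,0.9,0,0,0,4.5],[0,0,0.5,0,0,0,4.5],[0,0,0,0,0,0,4.5],[0,0,0,0,0,0,4],[0,0,0,0,0,0,3],[0,0,0,0,0,0,2],[0,0,0,0,0,0,2],[0,0,0,0,0,0,2],[0,0,0,0,0,0,2]]' 40; python3 g.py 572.3 -262.3 130 11.2
```

```text
time_s: 31.7
tool_pos: [574.3, 358.6, 32.2]
ee_rot: [3.141, -0.001, 1.482]
wrist_force: [-1.5, -1.2, 5.6]
finger_gap: 22.8
finger_force: 39.4
now [574.29 358.55  32.16] [179.96  -0.05  84.92] t 31.7 gap 22.797230537829837 F [-1.48 -1.15  5.55]
shift if before turn cm [-61.85   5.31  -9.83] after turn [-12.25  60.86  -9.78] turn/6deg [ 0.   -0.01 12.29]
```

```bash
python3 -m inch '[[0,0,-0.5,0,0,0,2],[0,0,-1,0,0,0,2],[0,0,-2,0,0,0,2],[0,0,-1.2,0,0,0.9,2],[0,0,-1.2,0,0,1.2,2],[0,0,-1,0,0,1.3,2],[0,0,-1,0,0,1.3,2],[0,0,-1,0,0,1.3,2],[0,0,-1,0,0,1.3,2],[0,0,-0.2,0,0,1.3,2],[0,0,0,0,0,1.3,2],[0,0,0,0,0,1.3,2],[0,0,0,0,0,1.3,2],[0,0,0,0,0,1.1,2],[-0.3,1.5,0,0,0,0,2],[-0.6,3,0,0,0,0,2],[-0.6,3,0,0,0,0,2],[-0.6,3,0,0,0,0,2],[-0.6,3,0,0,0,0,2],[0,0,0,0,0,0,2]]'; python3 g.py 572.3 -262.3 130 11.2
```

```text
time_s: 33.7
tool_pos: [554.2, 214.8, 133.1]
ee_rot: [3.139, 0.001, 0.053]
wrist_force: [0.5, -0.6, -0.6]
finger_gap: 23.2
finger_force: 39.3
now [554.2  214.84 133.12] [179.85   0.03   3.06] t 33.7 gap 23.226397074634097 F [ 0.46 -0.55 -0.65]
shift if before turn cm [-0.74 47.74  0.43] after turn [-7.49 47.16  0.31] turn/6deg [ 0.02  0.01 -1.36]
```

```bash
python3 -m inch '[[0,0,0,0,0,-1.36,2],[-0.3,1.5,0,0,0,0,2],[-0.5,3,0,0,0,0,2],[-0.5,3,0,0,0,0,2],[-0.5,3,0,0,0,0,2],[-0.5,3,0,0,0,0,2],[-0.5,3,0,0,0,0,2],[-0.5,3,0,0,0,0,2],[-0.5,3,0,0,0,0,2],[-0.5,3,0,0,0,0,2],[-0.5,3,0,0,0,0,2],[-0.5,3,0,0,0,0,2],[-0.5,3,0,0,0,0,2],[-0.5,3,0,0,0,0,2],[-0.5,3,0,0,0,0,2],[-0.5,3,0,0,0,0,2],[-0.2,2.5,0,0,0,0,2],[0,1,0,0,0,0,2],[0,0,0,0,0,0,2],[0,0,0,0,0,0,2]]'; python3 g.py 572.3 -262.3 65 11.2
```

```text
time_s: 35.7
tool_pos: [574.5, -252.3, 132.0]
ee_rot: [-3.14, 0.0, 0.201]
wrist_force: [0.4, 0.8, -1.2]
finger_gap: 22.7
finger_force: 39.3
now [ 574.51 -252.33  132.05] [-179.92    0.01   11.49] t 35.7 gap 22.725873476573568 F [ 0.37  0.75 -1.24]
shift if before turn cm [-0.41  0.94  6.7 ] after turn [-0.41  0.93  6.7 ] turn/6deg [-0.01  0.    0.05]
```

```bash
python3 -m inch '[[-0.4,0.9,0,0,0,0.05,2],[0,0,1,0,0,0,2],[0,0,1.5,0,0,0,2],[0,0,1.5,0,0,0,2],[0,0,1.5,0,0,0,2],[0,0,1,0,0,0,2],[0,0,0.6,0,0,0,2],[0,0,0.5,0,0,0,2],[0,0,0.4,0,0,0,2],[0,0,0.3,0,0,0,2],[0,0,0.2,0,0,0,2],[0,0,0.1,0,0,0,2],[0,0,0,0,0,0,2]]'; python3 g.py 572.3 -262.3 43 11.2
```

```text
time_s: 37.0
tool_pos: [572.6, -263.3, 46.4]
ee_rot: [3.142, -0.0, 0.195]
wrist_force: [-0.1, -0.1, -0.3]
finger_gap: 22.7
finger_force: 39.3
now [ 572.64 -263.25   46.38] [180.    -0.01  11.17] t 37.0 gap 22.732614733164237 F [-0.07 -0.05 -0.28]
shift if before turn cm [-0.02 -0.1   0.34] after turn [-0.02 -0.1   0.34] turn/6deg [ 0. -0. -0.]
```

```bash
python3 -m inch '[[0,0,0.1,0,0,0,2],[0,0,0.1,0,0,0,2],[0,0,0.05,0,0,0,2],[0,0,0,0,0,0,2]]'
```

```text
time_s: 37.4
tool_pos: [572.7, -263.2, 44.2]
ee_rot: [-3.141, -0.0, 0.195]
wrist_force: [-2.3, 1.1, 4.5]
finger_gap: 22.8
finger_force: 39.7
```

```bash
python3 -m inch '[[0,0,0,0,0,0,3],[0,0,0,0,0,0,4],[0,0,0,0,0,0,4],[0,0,-1,0,0,0,4],[0,0,-2,0,0,0,4],[0,0,-2.5,0,0,0,4],[0,0,-2.5,0,0,0,4],[0,0,-2.5,0,0,0,4],[0,-3,0,0,0,0,4],[0,-3,0,0,0,0,4],[0,-3,0,0,0,0,4],[0,-3,0,0,0,0,4],[0,-3,0,0,0,0,4],[0,-3,0,0,0,0,4],[0,-3,0,0,0,0,4],[0,-3,0,0,0,0,4],[0,-3,0,0,0,0,4],[0,-3,0,0,0,0,4],[0,-2,0,0,0,-1.3,4],[0,0,0,0,0,-1.3,4]]'
python3 - <<'E'
from m import *
from g import go
d=snap('top','t5');a=d['img'][:,:,::-1]
cv2.imwrite('pics/t5c.png',cv2.resize(a[140:260,395:515],(480,480),interpolation=cv2.INTER_CUBIC))
go(616.5,-217.5,140,101.2)
E
```

```text
time_s: 39.4
tool_pos: [510.1, 54.4, 149.1]
ee_rot: [-3.14, -0.0, 0.478]
wrist_force: [0.5, -1.4, -0.1]
finger_gap: 40.2
finger_force: 0.0
now [510.54  52.47 149.47] [-179.97   -0.06   27.63] t 39.45 gap 39.775593256569856 F [ 0.37 -0.44  0.88]
shift if before turn cm [-3.13 28.83  0.93] after turn [-28.54   5.15   0.95] turn/6deg [  0.    -0.01 -12.26]
```

View pics/t5c.png

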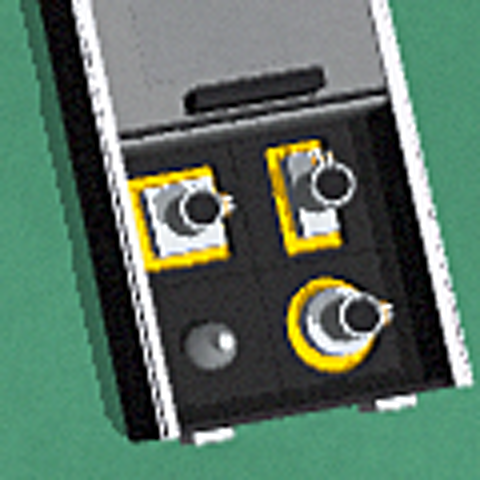

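All three sit in their own wells, at (190,212), (313,197) and (340,325). Next, close the cover.

```bash
python3 -m inch '[[0,0,0,0,0,-1.3,4],[0,0,0,0,0,-1.3,4],[0,0,0,0,0,-1.3,4],[0,0,0,0,0,-1.3,4],[0,0,0,0,0,-1.3,4],[0,0,0,0,0,-1.3,4],[0,0,0,0,0,-1.3,4],[0,0,0,0,0,-1.3,4],[0,0,0,0,0,-1.3,4.5],[0,0,0,0,0,-0.6,4.5],[-3,0.5,0,0,0,0,4.5],[-3,0.5,0,0,0,0,4.5],[-3,0.5,0,0,0,0,4.5],[-3,0.5,0,0,0,0,4.5],[-3,0.5,0,0,0,0,4.5],[-3,0.5,0,0,0,0,4.5],[-3,0.5,0,0,0,0,4.5],[-3,0.5,0,0,0,0,4.5],[-3,0.5,0,0,0,0,4.5],[0,0,0,0,0,0,4.5]]'; python3 g.py 616 -217.5 87 101
```

```text
time_s: 41.45
tool_pos: [604.2, -213.2, 149.7]
ee_rot: [3.141, 0.005, 1.746]
wrist_force: [0.4, -0.1, 0.0]
finger_gap: 44.7
finger_force: 0.0
now [ 604.24 -213.18  149.73] [179.97   0.28 100.04] t 41.45 gap 44.74483477883867 F [ 0.42 -0.07  0.01]
shift if before turn cm [-0.6   1.08  6.28] after turn [-0.65  1.07  6.27] turn/6deg [ 0.    0.05 -0.16]
```

```bash
python3 -m inch '[[-0.6,1.1,0.3,0,0,-0.16,4.5],[0,0,1.5,0,0,0,4.5],[0,0,1.5,0,0,0,4.5],[0,0,1.2,0,0,0,4.5],[0,0,0.9,0,0,0,4.5],[0,0,0.8,0,0,0,4.5],[0,0,0,0,0,0,4.5],[0,0,0,0,0,0,4.5]]'; python3 -m inch '[[0,0,0,0,0,0,2.5],[0,0,0,0,0,0,1],[0,0,0,0,0,0,0.8],[0,0,0,0,0,0,0.8],[0,0,0,0,0,0,0.8],[0,0,0,0,0,0,0.8]]' 30; python3 g.py 464 -246.8 87 101
```

```text
time_s: 42.25
tool_pos: [616.4, -210.4, 86.9]
ee_rot: [3.141, 0.0, 1.772]
wrist_force: [0.2, -0.0, -0.4]
finger_gap: 45.0
finger_force: 0.0
time_s: 42.85
tool_pos: [615.4, -210.8, 87.5]
ee_rot: [-3.14, -0.0, 1.771]
wrist_force: [-4.1, 0.1, 5.8]
finger_gap: 11.1
finger_force: 32.4
now [ 615.36 -210.76   87.48] [-179.92   -0.02  101.49] t 42.85 gap 11.069220509778104 F [-4.1   0.09  5.77]
shift if before turn cm [ -0.52 -15.55   0.07] after turn [ -0.65 -15.55   0.05] turn/6deg [-0.01 -0.    0.08]
```

```bash
python3 -m inch '[[0,-0.5,0,0,0,0,0.8],[0,-1,0,0,0,0,0.8],[0,-1,0,0,0,0,0.8],[0,-1,0,0,0,0,0.8],[0,-1,0,0,0,0,0.8],[0,-1,0,0,0,0,0.8],[0,-1,0,0,0,0,0.8],[0,-1,0,0,0,0,0.8],[0,-1,0,0,0,0,0.8],[0,-1,0,0,0,0,0.8],[0,-1,0,0,0,0,0.8],[0,-1,0,0,0,0,0.8],[0,-1,0,0,0,0,0.8],[0,-1,0,0,0,0,0.8],[0,-1,0,0,0,0,0.8],[0,-0.6,0,0,0,0,0.8],[0,-0.4,0,0,0,0,0.8],[0,0,0,0,0,0,0.8]]';python3 -m inch '[[0,-0.3,0,0,0,0,0.8],[0,-0.3,0,0,0,0,0.8],[0,0,0,0,0,0,0.8]]'
```

```text
time_s: 44.65
tool_pos: [463.0, -241.3, 87.4]
ee_rot: [-3.141, -0.001, 1.771]
wrist_force: [-2.5, 1.6, 10.0]
finger_gap: 11.5
finger_force: 33.0
time_s: 44.95
tool_pos: [462.1, -241.5, 87.5]
ee_rot: [3.135, 0.002, 1.774]
wrist_force: [11.6, 2.7, -4.2]
finger_gap: 11.3
finger_force: 31.3
```

```bash
python3 -m inch '[[0,-0.2,0,0,0,0,0.8],[0,0,0,0,0,0,0.8]]'; python3 -m inch '[[0,0.6,0,0,0,0,0.8],[0,0,0,0,0,0,2.5],[0,0,0,0,0,0,4],[0,0,0,0,0,0,4],[0,0,0,0,0,0,4],[0,0,-1,0,0,0,4],[0,0,-2,0,0,0,4],[0,0,-2.5,0,0,0,4],[0,0,-2.5,0,0,0,4],[3,0,-1,0,0,0,4],[4,0,0,0,0,0,4],[4,0,0,0,0,0,4],[4,0,0,0,0,0,4],[4,0,0,0,0,0,4],[4,0,0,0,0,0,4],[4,0,0,0,0,0,4],[0,0,0,0,0,0,4]]'
python3 - <<'E'
from m import *
d=snap('top','t6');a=d['img'][:,:,::-1]
cv2.imwrite('pics/t6c.png',cv2.resize(a[80:260,395:515],(480,720))[130:])
for c in('top','side'):
    d=manip.read_camera(c)
    for r in manip.tip_of(c,'cover_grip'): print(c,r['p'],px2w(d,r['centre'],90))
E
```

```text
time_s: 45.15
tool_pos: [462.0, -241.5, 87.5]
ee_rot: [3.132, 0.003, 1.775]
wrist_force: [18.0, 3.1, -8.8]
finger_gap: 11.2
finger_force: 30.7
time_s: 46.85
tool_pos: [407.4, 27.5, 177.3]
ee_rot: [3.141, -0.002, 1.78]
wrist_force: [-0.0, 0.7, -0.5]
finger_gap: 40.1
finger_force: 0.0
top 0.62 [ 464.3 -243.9   90. ]
side 0.8 [ 467.7 -250.6   90. ]
```

View pics/t6c.png

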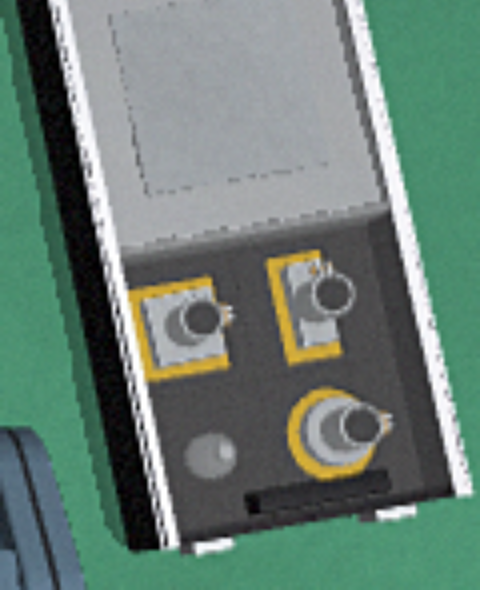

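The cover is shut, with the bar at (318,490) against the front, and all three nozzles are seated.

```bash
python3 -c "from workcell import manip;print(manip.job_done())"
```

```text
the job is handed in; nothing more can be done
None
```

All three nozzles are standing in their own wells, the cover is slid shut, the jar and reel were not touched, and the job is handed in; the hand-in call gave no verdict.

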